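# Sort sealed filling canisters by weight

### The arm

A 7-joint arm with a two-finger parallel gripper is mounted at the origin on the work surface. World frame = base frame: x ahead of the robot, y to its left, z up, the work surface at z = 0. Lengths are in m, angles in rad, forces in N, time in s.
With the tool pointing down it reaches from about 0.425 to 0.875 m from the base axis. Payload 4.7 kg.
Tool frame: the origin (TCP) lies midway between the tips of the shut fingers; the grasp point (between the pads) lies 19 mm behind it; z points along the fingers, y is the line along which they close (so a half turn about z gives the same grasp; the last joint's range is limited). The gripper opens to 87 mm and grips with 3 to 60 N. Pads are 19 mm wide; open, the fingers measure 117 mm over their backs; the gripper's body (75 mm by 190 mm) begins 51 mm behind the grasp point.
Start: joints at [-1.296, 0.321, -0.07, 1.45, 0.023, 1.371, -0.057], TCP at [0.168, 0.628, 0.191] pointing down, gripper open.
Joint ranges: [-2.86, 2.86], [-0.3, 2.09], [-1.38, 1.24], [0.06, 2.45], [-1.56, 4.7], [0.09, 2.05], [-2.69, 2.69]. Speed limits (rad/s): [2.57, 2.57, 3.14, 3.14, 3.14, 3.14, 3.14].

### API

Orientations are given as a rotation vector (axis times angle).
In Python, from bench import ctrl, get_image, calibration gives the robot as it stands.
- The arm moves only by the tool apply_moves, never from a script. Its arguments are lists of equal length, an entry for each row: "dp": the shift along the tool's x, y, z in m, a list of three; "twist": the turn, a rotation vector about the tool's x, y, z in rad, a list of three; "fingers": the closure, from 0 (fully open) to 1 (shut). In form: {"dp": [[dx, dy, dz], ...], "twist": [[ax, ay, az], ...], "fingers": [fingers, ...]}. A call has 1 to 10 rows; each row shifts and turns the commanded pose from where the row before left it, along the tool's axes as they then stand; what a row does not reach is not made up. A row lasts 1/10 s, in which the tool goes at most 50 mm and 8.59 degrees, less where a joint would pass 70% of its speed; a pose out of reach is approached as far as the arm can. A call is refused whole if a number of a shift passes 0.05 or a number of a turn 0.15, either way. A call with a gripper value outside its range is refused whole. The fingers move at their own pace and stop on an object; "newtons" is the grip in N (left out, the last holds). Time passes only in rows, so rows that do not move let the fingers close. It gives the time, the measured TCP pose, the force, the opening and the grip force at its end, in the units of the state.
- ctrl.get_state(): the state, without advancing time (a new reading comes with each control period).
- get_image(name): name is "side" or "top" or "wrist"; returns the picture (420x560x3 uint8, red, green, blue); there is no depth.
- calibration(name): a dict with "fx", "fy", "cx", "cy" (pixels), "k1" (the pictures are not rectified: a ray, as slopes to the right and down, at radius r is drawn at 1 + k1 r^2 times it, then the intrinsics apply), "eye" and "attitude" of the camera in the world; the wrist camera has in their place "hand_eye" (4x4, takes a point from camera to tool coordinates, whose origin is the TCP and whose axes are the flange's). Camera axes: x right, y up, looking along -z (the intrinsics and any distortion apply to the point x, -y, -z); pixel columns grow to the right and rows downward; lengths in m; the calibration is good to about 2 mm. A picture is of the moment at which its call begins: read the wrist's pose just before it. calibration takes no time and is no camera call.
- ctrl.close_job(): hands the job in; it is judged then, once.
The state is a dict: "time": time; "joint_positions": joint angles; "qd": joint speeds; "joint_torque": joint torques, N m; "position": TCP position; "tool_rot": TCP orientation; "ft_force": force on the tool from outside, world axes, zero at the start; "torque": the same for the moment, N m; "grip_width": opening from 0.0 (shut) to 1.0 (fully open); "grip_force": force on a finger pad.
Only numpy, scipy, OpenCV 4.12 (cv2) and the standard library are available. Lean on these libraries where they do the work, as an engineer would, in place of code of your own. Each camera call takes 0.05 s, during which the arm holds its last target. There are 200 camera calls.

### The job

The two sealed canisters on the baking tray look alike, so lift each by its knob just clear of the tray and feel its weight: one over 300 g goes into a free well of the rectangular filler block, one under 300 g into a free cup of the round-cupped caddy (both may belong in the same one; within 40 g of the mark either place will do). Lower each gently and upright, feeling for the floor of the well, whose depth differs from well to well, and let go only once it stands on it: do not drop it, and do not press it hard (well under 30 N) on anything. Carry them low, the foot never more than 12 cm above the table, and leave everything else where it is.

Things in the scene. Friction and masses are not known exactly. Their poses are not given: they have to be found in the camera images.
- canister_a: sealed upright steel canister: body 60 mm diameter, 92 mm tall, foot edge bevelled 5 mm; on the lid a round black grip knob 32 mm diameter, from 92 to 124 mm above the foot. Origin: centre of the underside; z up. Both look alike; each weighs, independently, from 100 to 500 g (only lifting tells). Rigid. Grip it by the knob.
- canister_b: second sealed upright steel canister: body 60 mm diameter, 92 mm tall, foot edge bevelled 5 mm; on the lid a round black grip knob 32 mm diameter, from 92 to 124 mm above the foot. Origin: centre of the underside; z up. Both look alike; each weighs, independently, from 100 to 500 g (only lifting tells). Rigid. Grip it by the knob.
- tray: open aluminium baking tray, 300 x 200 mm, rim 20 mm high, walls and floor 3 mm thick, fixed; the canisters stand on its floor, 3 mm above the table. Origin: centre of its underside, x along its length.
- block: rectangular aluminium filler block for the canisters over 300 g, 92 x 206 x 50 mm, fixed, with two round wells 110 mm apart along its y axis. Origin: centre of its underside. It may stand left or right of the tray.
- caddy: white plastic caddy for the canisters under 300 g: two round cups, 80 mm outside diameter, 50 mm tall, joined by a low bridge, their axes 110 mm apart along its y axis, fixed. Origin: centre of its underside. It may stand left or right of the tray.
- block_well0 (a point): mouth of the well of the block at its -y end (point on the well's axis at its mouth, 50 mm above the table; z up). The well is round, 64 mm inside diameter, straight. Its floor, a rubber pad, lies at an unknown depth of 17 to 42 mm below the mouth, different in each well, and yields 1 mm per 10 N, 4 mm at most.
- block_well1 (a point): mouth of the well of the block at its +y end (point on the well's axis at its mouth, 50 mm above the table; z up). The well is round, 64 mm inside diameter, straight. Its floor, a rubber pad, lies at an unknown depth of 17 to 42 mm below the mouth, different in each well, and yields 1 mm per 10 N, 4 mm at most.
- caddy_well0 (a point): mouth of the cup of the caddy at its -y end (point on the well's axis at its mouth, 50 mm above the table; z up). The well is round, 64 mm inside diameter, straight. Its floor, a rubber pad, lies at an unknown depth of 17 to 42 mm below the mouth, different in each well, and yields 1 mm per 10 N, 4 mm at most.
- caddy_well1 (a point): mouth of the cup of the caddy at its +y end (point on the well's axis at its mouth, 50 mm above the table; z up). The well is round, 64 mm inside diameter, straight. Its floor, a rubber pad, lies at an unknown depth of 17 to 42 mm below the mouth, different in each well, and yields 1 mm per 10 N, 4 mm at most.
- ramekin: bystander: small white ceramic cup, 52 mm diameter, 38 mm tall, loose on the tray. Origin: centre of its underside.
- cutter: bystander: steel ring cutter, 56 mm diameter, 35 mm tall, loose on the tray. Origin: centre of its underside.
- jar: bystander: glass jar with steel cap, 72 mm diameter, 100 mm tall, loose, beyond the tray. Origin: centre of its underside.
- shaker: bystander: aluminium sugar shaker, 60 mm diameter, 100 mm tall, loose, beyond the tray. Origin: centre of its underside.
- spatula: bystander: spatula lying on the table. Origin on its underside.
- brush: bystander: pastry brush lying on the table. Origin on its underside.
- scraper: bystander: dough scraper, white blade 100 x 140 mm with a wooden grip, lying on the table, 22 mm high. Origin: under the middle of its blade.
Not all that is in view belongs to the job. Leave any blue or green look-alike of the canister_a alone. Leave any green look-alike of the caddy alone.

How it is judged:
By the outcome, as a careful person would: the job done as asked, in the order asked, and still so for the second after the job is handed in, with the robot touching nothing.
It also fails if it takes over 64 s, if anything falls off the work surface, if the arm or the gripper's body presses on something with over 40 N, if the wrist force passes 120 N, or if a joint passes its speed limit or range.

## Working session

There is one attempt and no reset: what is moved stays moved. The work goes in short steps, Python scripts to look and compute and a tool call to move; the robot and the scene stay as the last step left them, time stands still between calls to the robot, and variables do not carry over. Pictures are saved under pics/ and viewed, at most 10 in all, crops included, and the job is handed in when it is done.

Besides the shell and the picture viewer there is one more tool, called after ">>>" by a JSON object that holds its "fn" and its "kwargs", one argument or row to a line. apply_moves: Moves the arm, as the interface text tells. Its arguments: {"type":"object","properties":{"dp":{"type":"array"},"twist":{"type":"array"},"fingers":{"type":"array"},"newtons":{"type":"number"}},"required":["dp","twist","fingers"]}

```bash
mkdir -p pics
cat > h.py <<'E'
import numpy as np, cv2
from scipy.spatial.transform import Rotation as R
from bench import ctrl, get_image, calibration
def cam(name, st=None):
    c=calibration(name)
    if name=="wrist":
        T=np.eye(4);T[:3,:3]=R.from_rotvec(st["tool_rot"]).as_matrix();T[:3,3]=st["position"]
        T=T@np.array(c["hand_eye"]);return c,T[:3,3],T[:3,:3]
    A=np.array(c["attitude"])
    if A.shape!=(3,3): A=R.from_rotvec(A).as_matrix() if A.size==3 else R.from_quat(A).as_matrix()
    return c,np.array(c["eye"]),A
def ray(name,uv,st=None):
    c,e,A=cam(name,st)
    K=np.array([[c["fx"],0,c["cx"]],[0,c["fy"],c["cy"]],[0,0,1.]])
    p=cv2.undistortPoints(np.array(uv,float).reshape(-1,1,2),K,np.array([c["k1"],0,0,0.]))[:,0]
    d=np.c_[p[:,0],-p[:,1],-np.ones(len(p))]@A.T
    return e,d
def plane(name,uv,z,st=None):
    e,d=ray(name,uv,st);return e+d*((z-e[2])/d[:,2])[:,None]
def proj(name,X,st=None):
    c,e,A=cam(name,st);p=(np.atleast_2d(X)-e)@A
    a=np.c_[p[:,0]/-p[:,2],-p[:,1]/-p[:,2]];a=a*(1+c["k1"]*(a**2).sum(1))[:,None]
    return np.c_[a[:,0]*c["fx"]+c["cx"],a[:,1]*c["fy"]+c["cy"]]
def snap(name,fn):
    st=ctrl.get_state();im=get_image(name)[:,:,::-1].copy();cv2.imwrite("pics/"+fn,im);return st,im
E
python3 - <<'E'
from h import *
for n in("top","side","wrist"): print(n,calibration(n)); snap(n,n+"0.png")
print(ctrl.get_state())
E
```

```text
top {'fx': 430.58607856635155, 'fy': 430.58607856635155, 'cx': 279.78048978331793, 'cy': 204.59638260384455, 'k1': -0.11506865254566946, 'eye': array([ 0.43353966, -0.09431009,  1.31714762]), 'attitude': array([ 0.08369554, -0.05909758, -1.54148788])}
side {'fx': 512.7335471370436, 'fy': 512.7335471370436, 'cx': 286.0566797107147, 'cy': 220.97261052571886, 'k1': -0.12073518627472696, 'eye': array([ 0.13675156, -0.90254678,  0.79995754]), 'attitude': array([ 0.87894024, -0.22360028, -0.41372053])}
wrist {'fx': 325.3039587876333, 'fy': 325.3039587876333, 'cx': 276.3137829403889, 'cy': 211.9080569124005, 'k1': -0.011370973411442543, 'hand_eye': array([[ 1.50726934e-03,  9.65278423e-01,  2.61218863e-01,
         7.06276267e-02],
       [ 9.99998383e-01, -1.71119427e-03,  5.53221927e-04,
         1.42149112e-04],
       [ 9.81009411e-04,  2.61217607e-01, -9.65279441e-01,
        -1.93252065e-01],
       [ 0.00000000e+00,  0.00000000e+00,  0.00000000e+00,
         1.00000000e+00]])}
{'time': 0.15, 'joint_positions': array([-1.29587023,  0.32167398, -0.07005001,  1.45138993,  0.02258449,
        1.37079852, -0.0569185 ]), 'qd': array([ 0.00112426, -0.00379085, -0.0014573 , -0.00421615,  0.00215871,
       -0.00232752,  0.00074744]), 'joint_torque': array([-1.28790152e-04, -4.91795468e+01, -4.04586364e-01, -3.12875533e+01,
       -6.39470480e-02,  4.05280560e-02,  1.29332602e-04]), 'position': array([0.16756454, 0.62755059, 0.19010115]), 'tool_rot': array([-4.08576845e-01, -3.11479719e+00,  2.32430290e-03]), 'ft_force': array([-0.26047262,  0.29037036,  0.20374106]), 'torque': array([ 0.00443389,  0.01898652, -0.0065668 ]), 'grip_force': 0.0, 'grip_width': 0.9980253523208951}
```

View pics/top0.png

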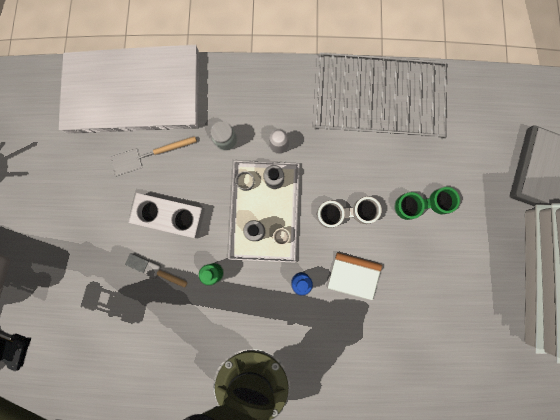

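View pics/side0.png

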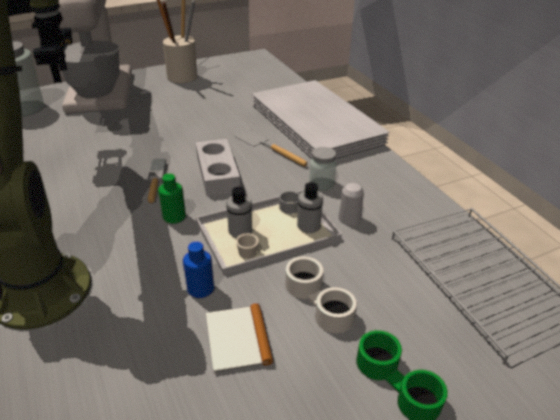

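The top view shows the canister knobs near (274,174) and (255,230), the block wells at (148,211) and (183,218), and the white caddy cups at (330,213) and (367,210). The side view shows the knobs at about (311,190) and (238,196).

Run:
```python
from h import *
top=cv2.imread("pics/top0.png")
def dark(c,r,thr):
    g=cv2.cvtColor(top,cv2.COLOR_BGR2GRAY);x,y=c
    s=g[y-r:y+r+1,x-r:x+r+1]<thr
    n,l,st,ce=cv2.connectedComponentsWithStats(s.astype(np.uint8))
    k=1+np.argmax(st[1:,4]);return ce[k]+[x-r,y-r],st[k]
for nm,c,z in[("A",(274,174),.127),("B",(255,230),.127),("bw1",(148,211),.05),("bw0",(183,218),.05),("cw1",(331,213),.05),("cw0",(367,210),.05)]:
    for t in(40,60,80):
        p,s=dark(c,16,t);print(nm,t,p.round(1),s,plane("top",p,z)[0].round(4))
for nm,uv,z in[("jar",(222,130),.1),("shaker",(279,135),.1),("ram?",(248,181),.04),("cut",(283,236),.04),("green",(208,270),.12),("blue",(302,280),.12)]: print(nm,plane("top",uv,z)[0].round(3))
print("side A",plane("side",(311,187),.127),"B",plane("side",(238,192),.127))
cr=cv2.resize(top[140:270,110:400],None,fx=2.7,fy=2.7,interpolation=2);cv2.imwrite("pics/crop.png",cr)
```

```text
A 40 [273.4 173.8] [11 11 10 11 88] [ 0.6281 -0.0538  0.127 ]
A 60 [273.4 173.6] [ 11  10  10  12 102] [ 0.6286 -0.0538  0.127 ]
A 80 [273.4 173.5] [ 10  10  12  12 113] [ 0.6289 -0.0536  0.127 ]
B 40 [253.1 230.1] [ 9 11 11 11 86] [ 0.4693 -0.0022  0.127 ]
B 60 [253.1 230. ] [ 9 11 11 11 96] [ 0.4697 -0.0023  0.127 ]
B 80 [253.  229.8] [  9  10  11  12 104] [ 0.4703 -0.0019  0.127 ]
bw1 40 [149.1 211.5] [ 10   8  15  18 218] [0.5177 0.3182 0.05  ]
bw1 60 [148.8 211.6] [  8   7  18  20 238] [0.5173 0.319  0.05  ]
bw1 80 [147.2 211.3] [  6   7  20  20 312] [0.518  0.3239 0.05  ]
bw0 40 [183.1 219.4] [  8   8  17  20 254] [0.497  0.2134 0.05  ]
bw0 60 [183.1 219.5] [  8   8  17  20 272] [0.4969 0.2133 0.05  ]
bw0 80 [182.3 219.4] [  6   8  20  20 318] [0.4972 0.2159 0.05  ]
cw1 40 [330.2 214.2] [  6   8  19  19 277] [ 0.525  -0.2221  0.05  ]
cw1 60 [330.2 214.1] [  6   7  19  21 300] [ 0.5252 -0.2223  0.05  ]
cw1 80 [330.1 214.1] [  6   7  19  21 307] [ 0.5253 -0.222   0.05  ]
cw0 40 [366.3 210.1] [  7   7  18  19 276] [ 0.5399 -0.3291  0.05  ]
cw0 60 [366.5 210.1] [  7   6  18  21 288] [ 0.54   -0.3296  0.05  ]
cw0 80 [366.7 210. ] [  7   6  19  21 302] [ 0.5401 -0.3301  0.05  ]
jar [0.758 0.101 0.1  ]
shaker [ 0.747 -0.065  0.1  ]
ram? [0.619 0.025 0.04 ]
cut [ 0.457 -0.085  0.04 ]
green [0.355 0.12  0.12 ]
blue [ 0.336 -0.141  0.12 ]
side A [[ 0.62954289 -0.05764275  0.127     ]] B [[ 0.46885369 -0.00685088  0.127     ]]
```

View pics/crop.png

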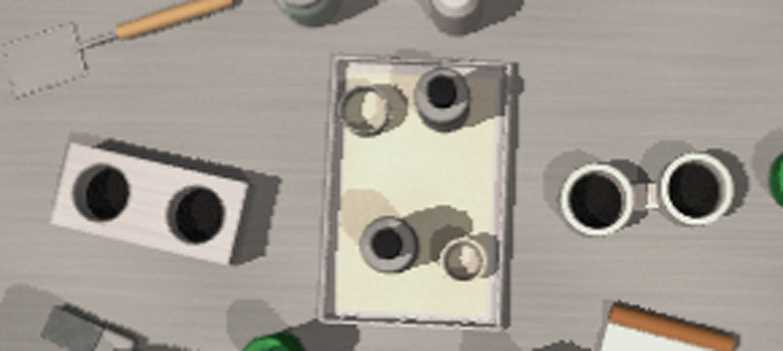

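>>> {"fn": "apply_moves", "kwargs": {
  "dp": [
    [-0.031, -0.027, 0],
    [-0.031, -0.027, 0],
    [-0.031, -0.027, 0],
    [-0.031, -0.027, 0],
    [-0.031, -0.027, 0],
    [-0.031, -0.027, 0],
    [-0.031, -0.027, 0],
    [-0.031, -0.027, 0],
    [-0.031, -0.027, 0],
    [-0.031, -0.027, 0]
  ],
  "twist": [
    [0, 0, 0],
    [0, 0, 0],
    [0, 0, 0],
    [0, 0, 0],
    [0, 0, 0],
    [0, 0, 0],
    [0, 0, 0],
    [0, 0, 0],
    [0, 0, 0],
    [0, 0, 0]
  ],
  "fingers": [0, 0, 0, 0, 0, 0, 0, 0, 0, 0],
  "newtons": 25
}}

```text
time: 1.15
position: [0.3981, 0.2856, 0.1909]
tool_rot: [-0.408, -3.115, -0.0]
ft_force: [0.5, 0.8, -0.3]
grip_width: 1.004
grip_force: 0.0
```

>>> {"fn": "apply_moves", "kwargs": {
  "dp": [
    [-0.031, -0.027, 0],
    [-0.031, -0.027, 0],
    [-0.031, -0.027, 0],
    [-0.031, -0.027, 0],
    [-0.031, -0.027, 0],
    [-0.031, -0.027, 0],
    [-0.031, -0.027, 0],
    [-0.031, -0.027, 0],
    [-0.031, -0.027, 0],
    [-0.031, -0.027, 0]
  ],
  "twist": [
    [0, 0, 0],
    [0, 0, 0],
    [0, 0, 0],
    [0, 0, 0],
    [0, 0, 0],
    [0, 0, 0],
    [0, 0, 0],
    [0, 0, 0],
    [0, 0, 0],
    [0, 0, 0]
  ],
  "fingers": [0, 0, 0, 0, 0, 0, 0, 0, 0, 0]
}}

```text
time: 2.15
position: [0.6281, -0.0547, 0.1907]
tool_rot: [-0.408, -3.115, -0.0]
ft_force: [0.5, 0.6, 0.3]
grip_width: 1.002
grip_force: 0.0
```

```bash
cat >> h.py <<'E'
def knob(st,im,z=.127,thr=60,guess=None,rmax=70):
    """dark disc nearest to guess pixel"""
    g=cv2.cvtColor(im,cv2.COLOR_BGR2GRAY)
    n,l,s,ce=cv2.connectedComponentsWithStats((g<thr).astype(np.uint8))
    u=proj("wrist",guess,st)[0]
    out=[(np.hypot(*(ce[k]-u)),ce[k].round(1),s[k].tolist(),plane("wrist",ce[k],z,st)[0].round(4)) for k in range(1,n) if s[k][4]>300]
    return u,sorted(out,key=lambda t:t[0])[:4]
def tool(d,st): return (R.from_rotvec(st["tool_rot"]).as_matrix().T@np.array(d)).round(4)
E
python3 - <<'E'
from h import *
st,im=snap("wrist","w1.png"); u,o=knob(st,im,guess=[.629,-.054,.127]); print(u,*o,sep="\n")
print(st["position"],st["ft_force"])
E
```

```text
[277.4396882  214.01466414]
(np.float64(3.8180755871860512), array([281.3, 214.1]), [263, 193, 38, 43, 1263], array([ 0.6299, -0.051 ,  0.127 ]))
(np.float64(133.99505573397522), array([280., 348.]), [0, 242, 560, 178, 69762], array([ 0.754 , -0.0845,  0.127 ]))
(np.float64(168.2529005232077), array([287.,  46.]), [258, 11, 66, 51, 1012], array([ 0.5092, -0.0153,  0.127 ]))
(np.float64(189.9210546875497), array([101.9, 141.6]), [82, 114, 41, 56, 1643], array([ 0.5378, -0.1709,  0.127 ]))
[ 0.62808578 -0.05473281  0.19074833] [0.53124957 0.55959072 0.26573148]
```

View pics/w1.png

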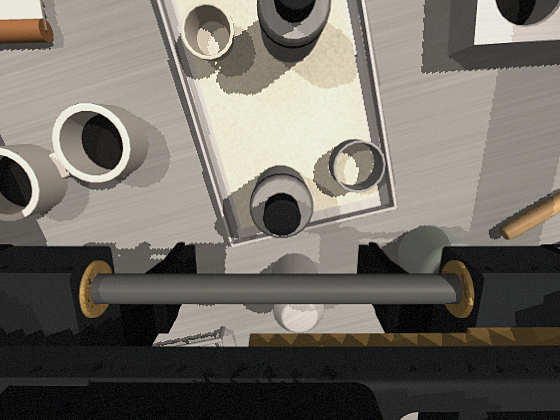

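The wrist view shows canister A's knob at (281,215), with all wells in view empty. Descending onto it.

>>> {"fn": "apply_moves", "kwargs": {
  "dp": [
    [-0.0015, 0.0037, 0.02],
    [0, 0, 0.025],
    [0, 0, 0.025],
    [0, 0, 0.015],
    [0, 0, 0.0077],
    [0, 0, 0],
    [0, 0, 0]
  ],
  "twist": [
    [0, 0, 0],
    [0, 0, 0],
    [0, 0, 0],
    [0, 0, 0],
    [0, 0, 0],
    [0, 0, 0],
    [0, 0, 0]
  ],
  "fingers": [0, 0, 0, 0, 0, 0, 0]
}}

```text
time: 2.9
position: [0.6305, -0.0504, 0.0993]
tool_rot: [0.408, 3.113, 0.0]
ft_force: [0.3, -0.4, -0.6]
grip_width: 0.996
grip_force: 0.0
```

>>> {"fn": "apply_moves", "kwargs": {
  "dp": [
    [0, 0, 0],
    [0, 0, 0],
    [0, 0, 0],
    [0, 0, 0],
    [0, 0, 0],
    [0, 0, 0],
    [0, 0, 0],
    [0, 0, 0],
    [0, 0, 0],
    [0, 0, 0]
  ],
  "twist": [
    [0, 0, 0],
    [0, 0, 0],
    [0, 0, 0],
    [0, 0, 0],
    [0, 0, 0],
    [0, 0, 0],
    [0, 0, 0],
    [0, 0, 0],
    [0, 0, 0],
    [0, 0, 0]
  ],
  "fingers": [0.3, 0.45, 0.55, 0.6, 0.65, 0.7, 0.8, 0.9, 1, 1],
  "newtons": 25
}}

```text
time: 3.9
position: [0.6298, -0.0504, 0.0982]
tool_rot: [-0.408, -3.115, -0.0]
ft_force: [-0.5, 1.1, -0.1]
grip_width: 0.17
grip_force: 0.0
```

Run:
```python
from h import *
st,im=snap("wrist","w2.png"); print(st["grip_width"],st["grip_force"],st["position"],st["ft_force"])
st,s=snap("side","s2.png")
a=cv2.resize(s[120:280,170:390],(770,560),interpolation=2)
cv2.imwrite("pics/m2.png",np.hstack([cv2.resize(a,(440,320)),cv2.resize(im[:,:],(360,270))[:,:].copy() if 0 else cv2.copyMakeBorder(cv2.resize(im,(360,270)),0,50,0,0,0)]))
```

```text
0.16987033497411003 0.0 [ 0.62983047 -0.05037248  0.09821132] [-0.483382    1.11445463 -0.12985043]
```

View pics/m2.png

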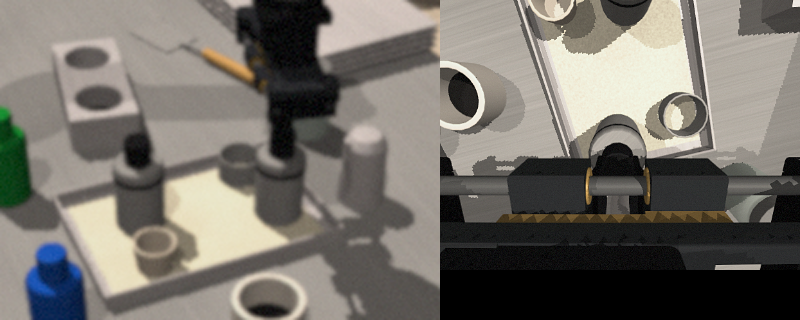

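Run:
```python
from h import *
s=ctrl.get_state();print(s["time"],s["grip_width"],s["grip_force"])
```

```text
4.0 0.08416546679689313 0.0
```

>>> {"fn": "apply_moves", "kwargs": {
  "dp": [
    [0, 0, 0],
    [0, 0, 0],
    [0, 0, 0]
  ],
  "twist": [
    [0, 0, 0],
    [0, 0, 0],
    [0, 0, 0]
  ],
  "fingers": [1, 1, 1]
}}

```text
time: 4.3
position: [0.6299, -0.0504, 0.0983]
tool_rot: [0.408, 3.115, 0.0]
ft_force: [-1.2, 0.7, 0.2]
grip_width: 0.001
grip_force: 0.0
```

Run:
```python
from h import *
st,im=snap("wrist","w3.png"); print(proj("wrist",[st["position"],st["position"]+[0,0,.019],st["position"]+[0,0,.029]],st).round(0))
cv2.imwrite("pics/w3c.png",cv2.resize(im[120:330,180:400],None,fx=2.7,fy=2.7))
```

```text
[[276. 240.]
 [276. 251.]
 [276. 258.]]
```

View pics/w3c.png

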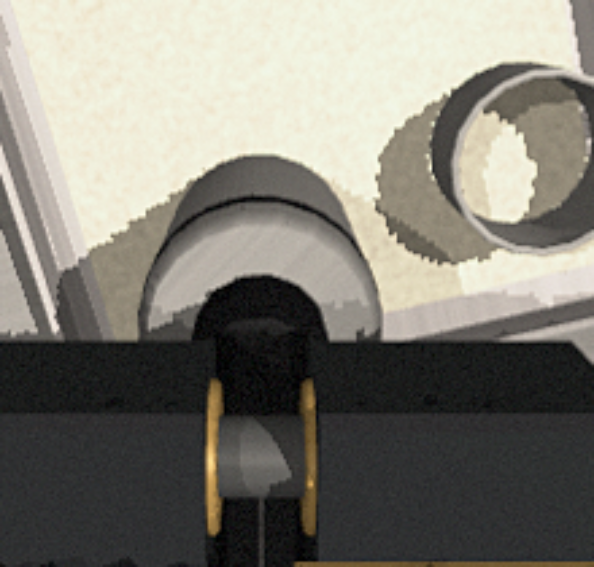

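Run:
```python
from h import *
s=ctrl.get_state();p=np.array(s["position"]);Rm=R.from_rotvec(s["tool_rot"]).as_matrix()
print(s["time"],p,s["grip_width"])
f=lambda uv,z:(Rm.T@(plane("wrist",uv,z,s)[0]-p)).round(4)
print("lid edge",f((276,194),.095),"outer top edge",f((276,177.5),.095))
for z in(.095,.127):print("knob front",z,f((276,222),z),f((250.5,246),z),f((302,246),z))
print("knob lighter edge",f((276,239),.127))
print("expect if centred: knobtop front, knob base front, lid front", [proj("wrist",p+Rm@[r,0,p[2]-z],s).round(0) for r,z in((.016,.127),(.016,.095),(.03,.095))])
```

```text
4.35 [ 0.62985038 -0.05038365  0.09829459] 0.008345688368736993
lid edge [ 0.0289 -0.0002  0.0033] outer top edge [ 0.0391 -0.0002  0.0033]
knob front 0.095 [ 0.0108 -0.0002  0.0033] [-0.0053 -0.0166  0.0033] [-0.0053  0.0166  0.0033]
knob front 0.127 [ 0.0206 -0.0001 -0.0287] [ 0.007  -0.0138 -0.0287] [ 0.0071  0.0139 -0.0287]
knob lighter edge [ 0.0111 -0.0001 -0.0287]
expect if centred: knobtop front, knob base front, lid front [array([[276., 230.]]), array([[276., 214.]]), array([[276., 192.]])]
```

Run:
```python
from h import *
st,s=snap("side","s3.png");st,t=snap("top","t3.png");p=st["position"]
print(proj("side",[p,p+[0,0,.029],[.63,-.052,.095],[.63,-.052,.003],[.469,-.003,.127],[.469,-.003,.095]]).round(1))
a=s[130:250,270:360];b=s[170:260,205:275]
c=t[100:210,220:330]
cv2.imwrite("pics/s3c.png",np.hstack([cv2.resize(a,(400,533),interpolation=2),cv2.resize(c,(400,533),interpolation=2)]))
```

```text
[[309.  195.4]
 [309.6 185.2]
 [309.3 196.9]
 [307.5 227.2]
 [237.4 191.1]
 [237.9 202.4]]
```

View pics/s3c.png

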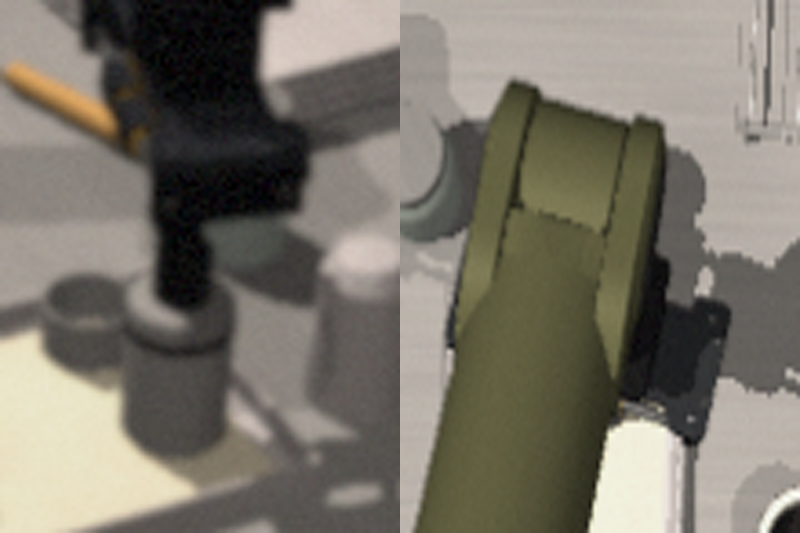

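The side view puts the canister lid where I expected it, with the knob on the finger axis, yet the fingers report fully shut. A short lift will show whether anything is held.

>>> {"fn": "apply_moves", "kwargs": {
  "dp": [
    [0, 0, -0.005],
    [0, 0, -0.005],
    [0, 0, -0.005],
    [0, 0, 0],
    [0, 0, 0],
    [0, 0, 0]
  ],
  "twist": [
    [0, 0, 0],
    [0, 0, 0],
    [0, 0, 0],
    [0, 0, 0],
    [0, 0, 0],
    [0, 0, 0]
  ],
  "fingers": [1, 1, 1, 1, 1, 1]
}}

```text
time: 5.05
position: [0.6297, -0.0503, 0.1131]
tool_rot: [-0.408, -3.115, -0.0]
ft_force: [0.5, 0.4, -0.6]
grip_width: 0.006
grip_force: 0.0
```

Run:
```python
from h import *
st,im=snap("wrist","w4.png");print(st["time"],st["position"],st["ft_force"],st["torque"],st["grip_width"],st["grip_force"])
st,s=snap("side","s4.png")
b=cv2.imread("pics/s3.png")
d=cv2.absdiff(cv2.imread("pics/w3.png"),im).max(2)
print("wrist diff above carriers",(d[100:240,200:360]>25).sum())
# lid/knob edges along column 276 in both, and widths along row 240
for n in("w1","w3","w4"):
    g=cv2.cvtColor(cv2.imread(f"pics/{n}.png"),cv2.COLOR_BGR2GRAY); print(n,g[170:262:3,276].tolist(),g[240,220:332:3].tolist())
S=lambda im:cv2.resize(im[130:250,270:360],(390,520),interpolation=2)
cv2.imwrite("pics/c4.png",np.hstack([S(s),cv2.resize(im[130:320,210:345],(390,520),interpolation=2)]))
```

```text
5.05 [ 0.6297114  -0.05027765  0.11310257] [ 0.48863339  0.38721265 -0.56057409] [ 0.02399696  0.00241173 -0.00919752] 0.006424949078552297 0.0
wrist diff above carriers 3631
w1 [90, 69, 99, 143, 169, 172, 172, 171, 0, 10, 28, 35, 31, 28, 37, 26, 24, 36, 29, 25, 28, 15, 112, 171, 168, 168, 168, 165, 168, 167, 173] [165, 170, 92, 185, 112, 90, 103, 106, 95, 97, 182, 198, 218, 184, 155, 153, 156, 169, 169, 170, 169, 167, 164, 163, 168, 166, 168, 169, 169, 169, 168, 170, 172, 153, 144, 142, 140, 143]
w3 [236, 240, 238, 90, 99, 99, 104, 108, 38, 101, 133, 162, 178, 178, 178, 177, 175, 144, 21, 14, 18, 17, 3, 48, 25, 16, 13, 22, 8, 15, 25] [124, 139, 139, 142, 56, 166, 158, 57, 65, 69, 104, 6, 11, 22, 19, 35, 40, 42, 34, 41, 34, 42, 25, 13, 5, 16, 11, 159, 145, 142, 144, 145, 145, 123, 192, 185, 185, 188]
w4 [238, 247, 84, 96, 98, 99, 72, 96, 119, 146, 175, 180, 176, 177, 177, 132, 13, 25, 6, 9, 39, 34, 35, 31, 2, 25, 36, 25, 15, 19, 14] [88, 122, 138, 134, 139, 71, 71, 67, 70, 71, 72, 10, 32, 36, 28, 36, 29, 39, 38, 23, 31, 36, 35, 35, 32, 28, 26, 156, 141, 144, 142, 149, 120, 186, 189, 196, 154, 114]
```

View pics/c4.png

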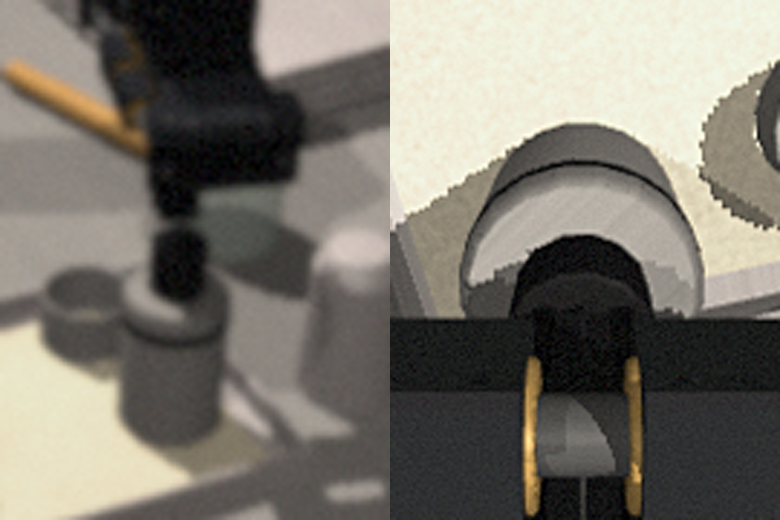

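After a 15 mm lift the side view shows the canister still on the tray: the knob sits at crop y 230–300, with a visible gap below the fingertips at y≈215. So the true tool height seems to differ from the reading. I'll check the scale of the wrist pictures against known sizes.

Run:
```python
from h import *
st=dict(tool_rot=np.array([-0.408,-3.115,0.]),position=np.array([.6281,-.0547,.1907]))
im=cv2.imread("pics/w1.png");g=cv2.cvtColor(im,cv2.COLOR_BGR2GRAY)
# caddy cup 1: dark hole vs white ring: fit ellipse to the outer white contour
hsv=cv2.cvtColor(im,cv2.COLOR_BGR2HSV)
w=((hsv[:,:,1]<35)&(g>205)).astype(np.uint8);w[:, 160:]=0;w[:90]=0;w[200:]=0
cs,_=cv2.findContours(w,cv2.RETR_CCOMP,cv2.CHAIN_APPROX_NONE)
for c in sorted(cs,key=len)[-4:]:
    if len(c)>40:
        e=cv2.fitEllipse(c);print("ell",np.round(e[0],1),np.round(e[1],1))
        for b in(0,.015,.03):
            s2=dict(st,position=st["position"]+[0,0,b]);P=plane("wrist",c[:,0],.05,s2)
            (x,y),r=cv2.minEnclosingCircle(P[:,:2].astype(np.float32));print("  bias",b,"diam",round(2*r*1000,1),np.round((x,y),4))
for b in(0,.015,.03):
    s2=dict(st,position=st["position"]+[0,0,b]);P=plane("wrist",[(232,245),(396,210)],.02,s2);print(b,"tray width",np.linalg.norm(P[0]-P[1]),P.round(4)[:,:2].tolist())
print("top tray corners",plane("top",[(233,162),(301,163),(298,261),(230,258)],.02).round(4).tolist())
```

```text
ell [ 16.1 175.3] [29.2 56.9]
  bias 0 diam 60.4 [ 0.5392 -0.3081]
  bias 0.015 diam 63.1 [ 0.5383 -0.3203]
  bias 0.03 diam 65.8 [ 0.5374 -0.3325]
ell [ 90.8 142.5] [61.  70.4]
  bias 0 diam 67.4 [ 0.5297 -0.2225]
  bias 0.015 diam 70.4 [ 0.5283 -0.2309]
  bias 0.03 diam 73.4 [ 0.5269 -0.2392]
ell [ 90.1 142.1] [73.  82.2]
  bias 0 diam 85.9 [ 0.5298 -0.2266]
  bias 0.015 diam 89.8 [ 0.5285 -0.2351]
  bias 0.03 diam 93.6 [ 0.5271 -0.2436]
0 tray width 0.19632253615514958 [[0.681, -0.1235], [0.6883, 0.0727]]
0.015 tray width 0.2044138306307351 [[0.686, -0.1271], [0.6936, 0.0772]]
0.03 tray width 0.21250512510632064 [[0.691, -0.1307], [0.6988, 0.0817]]
top tray corners [[0.6791, 0.075, 0.02], [0.6813, -0.1333, 0.02], [0.3839, -0.1316, 0.02], [0.3867, 0.0728, 0.02]]
```

Run:
```python
from h import *
r=np.array([-0.408,-3.115,0.])
for n,p,rows in(("w1",[.6281,-.0547,.1907],(236,)),("w4",[.6297,-.0503,.1131],(216.5,229.5))):
    st=dict(tool_rot=r,position=np.array(p));Rm=R.from_rotvec(r).as_matrix()
    for b in(0,.007):
        st["position"]=np.array(p)+[0,0,b]
        for v in rows:
            for z in(.127,.095): print(n,b,v,z,(Rm.T@(plane("wrist",[(281 if n=="w1" else 276,v)],z,st)[0]-st["position"])).round(4))
print(Rm.round(3))
```

```text
w1 0 236 0.127 [-0.0197  0.0039  0.0637]
w1 0 236 0.095 [-0.031   0.0044  0.0957]
w1 0.007 236 0.127 [-0.0222  0.004   0.0707]
w1 0.007 236 0.095 [-0.0335  0.0045  0.1027]
w4 0 216.5 0.127 [ 0.0194 -0.0001 -0.0139]
w4 0 216.5 0.095 [ 0.0102 -0.0002  0.0181]
w4 0 229.5 0.127 [ 0.0115 -0.0001 -0.0139]
w4 0 229.5 0.095 [ 0.001  -0.0002  0.0181]
w4 0.007 216.5 0.127 [ 0.0174 -0.0001 -0.0069]
w4 0.007 216.5 0.095 [ 0.0082 -0.0002  0.0251]
w4 0.007 229.5 0.127 [ 0.0092 -0.0001 -0.0069]
w4 0.007 229.5 0.095 [-0.0013 -0.0002  0.0251]
[[-0.966  0.258  0.   ]
 [ 0.258  0.966 -0.   ]
 [-0.     0.    -1.   ]]
```

>>> {"fn": "apply_moves", "kwargs": {
  "dp": [
    [0, 0, -0.02],
    [0, 0, -0.01],
    [0, 0, 0],
    [0, 0, 0],
    [0, 0, 0]
  ],
  "twist": [
    [0, 0, 0],
    [0, 0, 0],
    [0, 0, 0],
    [0, 0, 0],
    [0, 0, 0]
  ],
  "fingers": [0.6, 0, 0, 0, 0]
}}

```text
time: 5.65
position: [0.6293, -0.0503, 0.1424]
tool_rot: [-0.408, -3.114, 0.0]
ft_force: [0.4, 0.7, -0.6]
grip_width: 0.378
grip_force: 0.0
```

>>> {"fn": "apply_moves", "kwargs": {
  "dp": [
    [-0.0025, 0, 0],
    [0, 0, 0],
    [0, 0, 0],
    [0, 0, 0],
    [0, 0, 0.01],
    [0, 0, 0.02],
    [0, 0, 0.015],
    [0, 0, 0],
    [0, 0, 0]
  ],
  "twist": [
    [0, 0, 0],
    [0, 0, 0],
    [0, 0, 0],
    [0, 0, 0],
    [0, 0, 0],
    [0, 0, 0],
    [0, 0, 0],
    [0, 0, 0],
    [0, 0, 0]
  ],
  "fingers": [0, 0, 0, 0, 0, 0, 0, 0, 0]
}}

```text
time: 6.55
position: [0.632, -0.051, 0.0979]
tool_rot: [-0.408, -3.114, 0.0]
ft_force: [0.0, -0.8, 1.1]
grip_width: 0.995
grip_force: 0.0
```

>>> {"fn": "apply_moves", "kwargs": {
  "dp": [
    [0, 0, 0.01],
    [0, 0, 0.01],
    [0, 0, 0.005],
    [0, 0, 0.003],
    [0, 0, 0],
    [0, 0, 0]
  ],
  "twist": [
    [0, 0, 0],
    [0, 0, 0],
    [0, 0, 0],
    [0, 0, 0],
    [0, 0, 0],
    [0, 0, 0]
  ],
  "fingers": [0, 0, 0, 0, 0, 0]
}}

```text
time: 7.15
position: [0.6324, -0.0511, 0.0704]
tool_rot: [0.409, 3.115, 0.0]
ft_force: [0.0, 0.6, 0.7]
grip_width: 1.003
grip_force: 0.0
```

>>> {"fn": "apply_moves", "kwargs": {
  "dp": [
    [0, 0, 0],
    [0, 0, 0],
    [0, 0, 0],
    [0, 0, 0],
    [0, 0, 0],
    [0, 0, 0],
    [0, 0, 0],
    [0, 0, 0],
    [0, 0, 0],
    [0, 0, 0]
  ],
  "twist": [
    [0, 0, 0],
    [0, 0, 0],
    [0, 0, 0],
    [0, 0, 0],
    [0, 0, 0],
    [0, 0, 0],
    [0, 0, 0],
    [0, 0, 0],
    [0, 0, 0],
    [0, 0, 0]
  ],
  "fingers": [1, 1, 1, 1, 1, 1, 1, 1, 1, 1],
  "newtons": 25
}}

```text
time: 8.15
position: [0.6322, -0.0511, 0.0702]
tool_rot: [-0.409, -3.115, 0.0]
ft_force: [-0.3, -0.2, 0.1]
grip_width: 0.36
grip_force: 25.0
```

The width is 0.36 (about 32 mm) with 25 N on the pads, so the knob is held. Lifting 15 mm to weigh.

>>> {"fn": "apply_moves", "kwargs": {
  "dp": [
    [0, 0, -0.003],
    [0, 0, -0.006],
    [0, 0, -0.006],
    [0, 0, 0],
    [0, 0, 0],
    [0, 0, 0]
  ],
  "twist": [
    [0, 0, 0],
    [0, 0, 0],
    [0, 0, 0],
    [0, 0, 0],
    [0, 0, 0],
    [0, 0, 0]
  ],
  "fingers": [1, 1, 1, 1, 1, 1]
}}

```text
time: 8.75
position: [0.6321, -0.0509, 0.0851]
tool_rot: [-0.408, -3.115, -0.0]
ft_force: [-0.5, 0.2, -1.6]
grip_width: 0.355
grip_force: 25.0
```

```bash
cat >> h.py <<'E'
def weigh(n=20):
    F=[]
    for i in range(n): get_image("wrist");F.append(ctrl.get_state()["ft_force"])
    F=np.array(F);return F.mean(0),F.std(0)/np.sqrt(n)
E
python3 - <<'E'
from h import *
st,im=snap("wrist","w5.png");st,s=snap("side","s5.png")
m,e=weigh();print(m,e,"g",-m[2]/9.81*1000); s=ctrl.get_state();print(s["time"],s["position"],s["torque"])
E
```

```text
[-0.08310177  0.17569114 -2.41920833] [0.08273533 0.11026139 0.0899046 ] g 246.6063532778238
9.85 [ 0.63225348 -0.05107714  0.08526028] [-0.01987218  0.05847041 -0.01107623]
```

Canister A weighs about 247 g, so it goes to the caddy. I'll carry it low, stopping beyond cup 1 so the wrist camera sees the cup unobstructed.

>>> {"fn": "apply_moves", "kwargs": {
  "dp": [
    [0, 0, -0.02],
    [0, 0, -0.02],
    [0, 0, -0.017],
    [-0.002, -0.03, 0],
    [-0.002, -0.035, 0],
    [-0.002, -0.035, 0],
    [-0.002, -0.035, 0],
    [-0.002, -0.035, 0],
    [-0.001, -0.023, 0],
    [0, 0, 0]
  ],
  "twist": [
    [0, 0, 0],
    [0, 0, 0],
    [0, 0, 0],
    [0, 0, 0],
    [0, 0, 0],
    [0, 0, 0],
    [0, 0, 0],
    [0, 0, 0],
    [0, 0, 0],
    [0, 0, 0]
  ],
  "fingers": [1, 1, 1, 1, 1, 1, 1, 1, 1, 1]
}}

```text
time: 10.85
position: [0.5908, -0.2464, 0.1427]
tool_rot: [-0.42, -3.113, 0.005]
ft_force: [-0.5, -0.1, -0.7]
grip_width: 0.361
grip_force: 25.0
```

Run:
```python
from h import *
st,im=snap("wrist","w6.png");print(st["time"],st["position"],st["ft_force"])
print("expect cups px",proj("wrist",[[.527,-.223,.05],[.541,-.33,.05]],st).round(0))
cv2.imwrite("pics/w6v.png",im)
```

```text
10.85 [ 0.59078355 -0.24640642  0.14265996] [-0.54747455 -0.05191926 -0.71410211]
expect cups px [[283. 127.]
 [171. 176.]]
```

View pics/w6v.png

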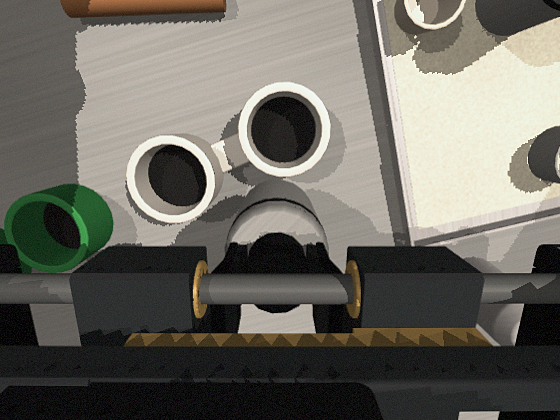

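The wrist view shows cup 1 at about (284,129), cup 0 at (171,178), and the held canister upright with its foot edge near row 180. Next I'll measure the cup centre and the held body in the same frame.

```bash
cat >> h.py <<'E'
def tf(uv,z,st): # pixel on plane z -> tool frame
    return (plane("wrist",uv,z,st)-st["position"])@R.from_rotvec(st["tool_rot"]).as_matrix()
def circ(P):
    A=np.c_[2*P[:,:2],np.ones(len(P))];x=np.linalg.lstsq(A,(P[:,:2]**2).sum(1),rcond=None)[0];return x[:2],np.sqrt(x[2]+x[0]**2+x[1]**2)
E
python3 - <<'E'
from h import *
st=ctrl.get_state();print(st["position"],st["tool_rot"])
im=cv2.imread("pics/w6.png");hsv=cv2.cvtColor(im,cv2.COLOR_BGR2HSV);g=cv2.cvtColor(im,cv2.COLOR_BGR2GRAY)
w=((g>215)&(hsv[:,:,1]<40)).astype(np.uint8);w[:70]=0;w[235:]=0;w[:,:115]=0;w[:,345:]=0
cs,hh=cv2.findContours(w,cv2.RETR_CCOMP,cv2.CHAIN_APPROX_NONE)
for c in cs:
    if len(c)>100:
        P=tf(c[:,0],.05,st);k=np.ones(len(P),bool)
        for _ in range(6):
            ce,r=circ(P[k]);k=abs(np.hypot(*(P[:,:2]-ce).T)-r)<.0025
        print("contour",len(c),k.sum(),"tool xy",ce.round(4),"r",r.round(4),"world",(R.from_rotvec(st["tool_rot"]).as_matrix()@np.r_[ce,0]+st["position"]).round(4)[:2],c[:,0].mean(0).round(0))
for r in(185,190,195,200,205,210,215,220,225,230,235,240,243): print(r,g[r,215:340:2].tolist()) if r in(190,215,235) else None
print(g[160:250:2,276].tolist())
E
```

```text
[ 0.59201912 -0.24310139  0.14243402] [ 4.15514633e-01  3.11391336e+00 -1.40431368e-03]
contour 247 247 tool xy [ 0.0225 -0.0943] r 0.0385 world [ 0.5456 -0.3282] [170. 179.]
contour 207 207 tool xy [ 0.0225 -0.0942] r 0.0326 world [ 0.5456 -0.3281] [170. 179.]
contour 264 264 tool xy [0.0655 0.0064] r 0.0386 world [ 0.5305 -0.2197] [284. 129.]
contour 220 220 tool xy [0.0654 0.0064] r 0.0326 world [ 0.5306 -0.2198] [284. 129.]
190 [118, 117, 115, 146, 143, 142, 143, 144, 144, 151, 149, 151, 150, 149, 149, 147, 177, 142, 65, 71, 73, 81, 81, 82, 89, 86, 89, 96, 93, 95, 99, 99, 104, 103, 105, 102, 103, 106, 103, 101, 102, 107, 103, 103, 165, 174, 141, 140, 147, 147, 159, 156, 144, 181, 181, 176, 176, 177, 181, 177, 179, 174, 177]
215 [71, 62, 73, 77, 67, 72, 68, 66, 66, 88, 96, 59, 28, 70, 74, 88, 102, 112, 124, 138, 155, 161, 174, 180, 185, 179, 181, 179, 178, 178, 175, 177, 184, 177, 173, 175, 180, 177, 178, 174, 173, 174, 159, 147, 139, 130, 117, 108, 116, 58, 86, 143, 146, 145, 146, 145, 144, 145, 142, 144, 144, 145, 147]
235 [95, 98, 88, 95, 95, 95, 78, 86, 109, 125, 177, 175, 173, 175, 182, 179, 178, 176, 179, 178, 170, 183, 138, 157, 116, 0, 13, 13, 19, 17, 6, 12, 6, 18, 4, 8, 2, 86, 115, 156, 146, 157, 143, 139, 143, 143, 148, 145, 146, 141, 145, 176, 163, 144, 123, 102, 153, 150, 151, 148, 151, 149, 148]
[31, 125, 146, 135, 249, 242, 239, 239, 148, 89, 94, 91, 100, 96, 99, 102, 98, 101, 108, 30, 20, 108, 104, 117, 135, 153, 175, 173, 181, 175, 178, 177, 180, 178, 175, 182, 124, 12, 16, 16, 14, 17, 0, 18, 13]
```

Run:
```python
from h import *
st=dict(position=np.array([.59078,-.24641,.14266]),tool_rot=np.array([-.42,-3.113,.005]))
zf=st["position"][2]-.0672
print("foot front",tf([(276,176.5),(250,190),(302,190)],zf+.005,st).round(4))
P=tf([(276,176.5),(250,190),(302,190)],zf+.005,st);print("circle thru 3",circ(P))
print("lid L/R at z",tf([(232,235),(324,235)],zf+.092,st).round(4))
im=cv2.imread("pics/w6.png");k=tf([(276,232.5)],zf+.092,st);print("knob base front",k.round(4))
s=ctrl.get_state();print(s["position"],s["tool_rot"],s["time"])
print("move tool for cup1 centre world .5293,-.2231:",tool(np.array([.5293,-.2231,0])-s["position"],s))
```

```text
foot front [[ 0.0305 -0.0003  0.0622]
 [ 0.0196 -0.0211  0.0623]
 [ 0.0197  0.0205  0.0621]]
circle thru 3 (array([ 0.00518214, -0.00025186]), np.float64(0.025307851019001477))
lid L/R at z [[ 0.0119 -0.0242 -0.0247]
 [ 0.012   0.0261 -0.0249]]
knob base front [[ 0.0134 -0.0001 -0.0248]]
[ 0.59201912 -0.24310139  0.14243402] [ 4.15514633e-01  3.11391336e+00 -1.40431368e-03] 10.9
move tool for cup1 centre world .5293,-.2231: [0.0658 0.003  0.1424]
```

>>> {"fn": "apply_moves", "kwargs": {
  "dp": [
    [0.02, 0.001, 0],
    [0.025, 0.001, 0],
    [0.0218, 0.001, 0],
    [0, 0, 0.01],
    [0, 0, 0.006],
    [0, 0, 0],
    [0, 0, 0],
    [0, 0, 0]
  ],
  "twist": [
    [0, 0, 0],
    [0, 0, 0],
    [0, 0, 0],
    [0, 0, 0],
    [0, 0, 0],
    [0, 0, 0],
    [0, 0, 0],
    [0, 0, 0]
  ],
  "fingers": [1, 1, 1, 1, 1, 1, 1, 1]
}}

```text
time: 11.7
position: [0.53, -0.2203, 0.1263]
tool_rot: [0.408, 3.115, -0.001]
ft_force: [1.2, -0.5, -1.9]
grip_width: 0.361
grip_force: 25.0
```

Run:
```python
from h import *
st,im=snap("wrist","w7.png");snap("side","s7.png");snap("top","t7.png");s=ctrl.get_state()
print(s["position"],s["tool_rot"],"err tool",tool(np.array([.5293,-.2231,0])-s["position"],s))
# side: cup1 outer & body columns
print("side px cup1 mouth, foot, lid",proj("side",[[.5293,-.2231,.05],[.5293,-.2231,.06],[.5293,-.2231,.15]]).round(1))
# visible part of cup ring around body in wrist view
hsv=cv2.cvtColor(im,cv2.COLOR_BGR2HSV);g=im.max(2)
w=((im.min(2)>200)&(hsv[:,:,1]<40)).astype(np.uint8)
w[242:]=0
pc=proj("wrist",[[.5293,-.2231,.05]],s)[0];print("cup centre px",pc)
cs,_=cv2.findContours(w,cv2.RETR_EXTERNAL,cv2.CHAIN_APPROX_NONE)
for c in cs:
    if len(c)>40: print(len(c),cv2.boundingRect(c))
print(g[140:245:2,276].tolist())
for r in(195,215,230):print(r,g[r,200:352:3].tolist())
```

```text
[ 0.529708   -0.22045459  0.12641005] [ 4.08677045e-01  3.11456632e+00 -4.33171154e-04] err tool [-0.0002 -0.0026  0.1264]
side px cup1 mouth, foot, lid [[304.3 269. ]
 [304.6 265.6]
 [306.5 232.6]]
cup centre px [273.24723432 209.55487254]
165 (117, 213, 76, 29)
247 (229, 164, 90, 52)
614 (376, 118, 184, 124)
947 (349, 0, 211, 236)
441 (45, 0, 168, 64)
[183, 180, 183, 182, 187, 183, 175, 177, 180, 150, 143, 139, 238, 244, 239, 241, 182, 0, 14, 1, 94, 97, 102, 101, 98, 102, 102, 104, 103, 64, 20, 109, 105, 122, 136, 159, 180, 178, 179, 187, 181, 176, 179, 180, 180, 185, 132, 0, 22, 2, 20, 17, 7]
195 [183, 181, 185, 175, 172, 81, 96, 99, 95, 96, 251, 240, 243, 59, 47, 8, 72, 72, 80, 83, 88, 88, 93, 100, 101, 106, 100, 103, 104, 103, 108, 106, 107, 105, 108, 106, 124, 219, 229, 202, 152, 149, 154, 158, 157, 182, 178, 179, 182, 182, 180]
215 [160, 243, 143, 147, 148, 147, 150, 148, 147, 148, 147, 146, 92, 31, 84, 87, 108, 130, 143, 167, 182, 187, 187, 182, 178, 176, 188, 180, 179, 182, 180, 181, 176, 167, 133, 132, 115, 114, 29, 222, 156, 148, 155, 157, 154, 155, 157, 158, 160, 162, 156]
230 [80, 78, 83, 83, 106, 105, 104, 98, 153, 148, 62, 101, 117, 179, 173, 177, 180, 183, 184, 184, 178, 182, 181, 182, 183, 183, 187, 187, 183, 175, 171, 178, 179, 179, 178, 176, 180, 173, 180, 135, 123, 94, 149, 153, 149, 153, 151, 150, 147, 148, 149]
```

```bash
cat >> h.py <<'E'
def ringfit(im,st,rows,cols,thr=200,col=False):
    hsv=cv2.cvtColor(im,cv2.COLOR_BGR2HSV);w=((im.min(2)>thr)&(hsv[:,:,1]<40)).astype(np.uint8)
    w[:rows[0]]=0;w[rows[1]:]=0;w[:,:cols[0]]=0;w[:,cols[1]:]=0
    c=max(cv2.findContours(w,cv2.RETR_EXTERNAL,cv2.CHAIN_APPROX_NONE)[0],key=len)[:,0]
    # outer points: topmost of each column
    U=np.array([[x,c[c[:,0]==x][:,1].min()-.5] for x in np.unique(c[:,0])]);P=tf(U,.05,st);k=np.ones(len(P),bool)
    for _ in range(8):
        ce,r=circ(P[k]);k=abs(np.hypot(*(P[:,:2]-ce).T)-r)<.002
    return ce,r,k.sum()
E
python3 - <<'E'
from h import *
im=cv2.imread("pics/w7.png");st=dict(position=np.array([.53,-.2203,.1263]),tool_rot=np.array([.4085,3.1148,-.0006]))
print("cup",ringfit(im,st,(155,212),(222,330)))
g=im.max(2).astype(int);zf=.1263-.0672
# body front silhouette: first row, per column, where dark gap(<40) -> body(>60)
U=[]
for x in range(258,296,2):
    col=g[165:195,x];d=np.where(col<40)[0]
    if len(d): U.append((x,165+d.max()+.5))
U=np.array(U);P=tf(U,zf+.005,st)
print(P[:,:2].round(4).tolist())
# fixed r fit
from scipy.optimize import least_squares
print(least_squares(lambda c:np.hypot(*(P[:,:2]-c).T)-.03,[0,0],loss="soft_l1",f_scale=.001).x)
E
```

```text
cup (array([ 0.00052734, -0.00263318]), np.float64(0.03869256885660044), np.int64(90))
[[0.0257, -0.0146], [0.0265, -0.013], [0.0265, -0.0114], [0.0273, -0.0098], [0.0273, -0.0082], [0.0281, -0.0066], [0.0289, -0.005], [0.0289, -0.0035], [0.0289, -0.0019], [0.0289, -0.0003], [0.0289, 0.0013], [0.0289, 0.0029], [0.0289, 0.0045], [0.0281, 0.006], [0.0273, 0.0076], [0.0273, 0.0092], [0.0265, 0.0108], [0.0265, 0.0124], [0.0257, 0.014]]
[-0.00105614 -0.00024332]
```

>>> {"fn": "apply_moves", "kwargs": {
  "dp": [
    [0.0012, -0.0024, 0],
    [0, 0, 0],
    [0, 0, 0.004],
    [0, 0, 0.004],
    [0, 0, 0.004],
    [0, 0, 0.001],
    [0, 0, 0],
    [0, 0, 0]
  ],
  "twist": [
    [0, 0, 0],
    [0, 0, 0],
    [0, 0, 0],
    [0, 0, 0],
    [0, 0, 0],
    [0, 0, 0],
    [0, 0, 0],
    [0, 0, 0]
  ],
  "fingers": [1, 1, 1, 1, 1, 1, 1, 1]
}}

```text
time: 12.65
position: [0.5277, -0.2222, 0.1133]
tool_rot: [0.408, 3.115, 0.0]
ft_force: [0.1, 0.4, -1.8]
grip_width: 0.362
grip_force: 25.0
```

Run:
```python
from h import *
s=ctrl.get_state();print(s["ft_force"],s["torque"],s["position"])
im=cv2.imread("pics/w6.png");g=im.max(2)
for u0,v0 in((284,129),(170,179)):
    print("row",g[v0,u0-50:u0+51].tolist());print("col",g[v0-50:v0+51,u0].tolist())
```

```text
[ 0.12265107  0.40038012 -1.79302907] [-0.01568541  0.01889397  0.00327341] [ 0.52768753 -0.22224278  0.11331829]
row [97, 101, 94, 100, 178, 253, 244, 242, 242, 243, 246, 249, 243, 135, 143, 148, 144, 55, 30, 36, 31, 40, 30, 26, 29, 32, 27, 29, 27, 35, 30, 33, 35, 30, 27, 37, 33, 41, 42, 37, 42, 38, 43, 39, 42, 39, 36, 35, 39, 43, 41, 39, 34, 34, 37, 45, 32, 32, 38, 41, 15, 24, 20, 17, 29, 18, 15, 25, 21, 26, 23, 29, 19, 24, 27, 27, 23, 23, 23, 24, 21, 49, 112, 100, 99, 100, 91, 134, 239, 247, 243, 242, 244, 245, 248, 247, 172, 152, 158, 158, 157]
col [182, 177, 195, 236, 249, 246, 245, 245, 243, 243, 247, 235, 137, 66, 83, 82, 78, 57, 4, 17, 20, 21, 18, 25, 29, 15, 11, 16, 16, 23, 8, 10, 20, 17, 29, 29, 19, 37, 43, 40, 40, 40, 39, 32, 40, 32, 34, 38, 33, 36, 41, 36, 41, 45, 36, 39, 37, 38, 34, 40, 36, 36, 36, 37, 37, 31, 37, 36, 36, 37, 45, 38, 41, 40, 36, 40, 39, 36, 36, 36, 34, 31, 32, 72, 134, 152, 142, 147, 126, 225, 250, 247, 243, 243, 239, 243, 250, 182, 69, 156, 197]
row [175, 176, 177, 179, 180, 180, 187, 245, 244, 241, 240, 239, 244, 249, 223, 147, 144, 143, 148, 149, 148, 146, 147, 148, 147, 147, 149, 151, 165, 50, 28, 22, 36, 27, 35, 23, 35, 32, 29, 32, 37, 30, 39, 37, 43, 38, 39, 41, 42, 37, 41, 43, 39, 38, 37, 34, 39, 40, 40, 42, 32, 41, 35, 35, 34, 32, 42, 36, 36, 34, 28, 38, 40, 41, 38, 40, 8, 24, 24, 21, 26, 15, 28, 11, 9, 39, 146, 255, 243, 242, 240, 240, 244, 247, 219, 129, 142, 141, 142, 136, 141]
col [187, 188, 180, 184, 176, 150, 202, 251, 246, 243, 241, 241, 241, 248, 229, 116, 0, 12, 19, 21, 11, 16, 14, 14, 23, 21, 39, 34, 25, 36, 37, 28, 33, 37, 35, 41, 37, 33, 41, 42, 35, 38, 40, 41, 37, 39, 39, 45, 39, 37, 41, 42, 37, 39, 38, 38, 38, 38, 36, 35, 40, 39, 41, 39, 37, 33, 38, 43, 35, 35, 37, 30, 37, 28, 38, 132, 163, 151, 151, 154, 156, 151, 153, 149, 150, 146, 230, 249, 242, 243, 240, 243, 248, 215, 118, 75, 159, 187, 182, 181, 179]
```

Forces are near free. The lit wall of cup 1 reaches to roughly 42 mm down, so its floor lies deep. Descending in stages.

>>> {"fn": "apply_moves", "kwargs": {
  "dp": [
    [0, 0, 0.003],
    [0, 0, 0.003],
    [0, 0, 0.003],
    [0, 0, 0.003],
    [0, 0, 0.002],
    [0, 0, 0],
    [0, 0, 0]
  ],
  "twist": [
    [0, 0, 0],
    [0, 0, 0],
    [0, 0, 0],
    [0, 0, 0],
    [0, 0, 0],
    [0, 0, 0],
    [0, 0, 0]
  ],
  "fingers": [1, 1, 1, 1, 1, 1, 1]
}}

```text
time: 13.35
position: [0.5276, -0.2222, 0.0992]
tool_rot: [0.408, 3.115, 0.0]
ft_force: [-0.4, -0.5, -2.4]
grip_width: 0.36
grip_force: 25.0
```

>>> {"fn": "apply_moves", "kwargs": {
  "dp": [
    [0, 0, 0.002],
    [0, 0, 0.002],
    [0, 0, 0.002],
    [0, 0, 0.001],
    [0, 0, 0],
    [0, 0, 0]
  ],
  "twist": [
    [0, 0, 0],
    [0, 0, 0],
    [0, 0, 0],
    [0, 0, 0],
    [0, 0, 0],
    [0, 0, 0]
  ],
  "fingers": [1, 1, 1, 1, 1, 1]
}}

```text
time: 13.95
position: [0.5276, -0.2222, 0.0922]
tool_rot: [0.409, 3.115, 0.0]
ft_force: [0.0, 0.2, -2.5]
grip_width: 0.361
grip_force: 25.0
```

>>> {"fn": "apply_moves", "kwargs": {
  "dp": [
    [0, 0, 0.002],
    [0, 0, 0.002],
    [0, 0, 0.002],
    [0, 0, 0],
    [0, 0, 0]
  ],
  "twist": [
    [0, 0, 0],
    [0, 0, 0],
    [0, 0, 0],
    [0, 0, 0],
    [0, 0, 0]
  ],
  "fingers": [1, 1, 1, 1, 1]
}}

```text
time: 14.45
position: [0.5275, -0.2222, 0.0862]
tool_rot: [-0.408, -3.115, -0.0]
ft_force: [-0.6, -0.1, -3.0]
grip_width: 0.358
grip_force: 25.0
```

>>> {"fn": "apply_moves", "kwargs": {
  "dp": [
    [0, 0, 0.001],
    [0, 0, 0.001],
    [0, 0, 0],
    [0, 0, 0]
  ],
  "twist": [
    [0, 0, 0],
    [0, 0, 0],
    [0, 0, 0],
    [0, 0, 0]
  ],
  "fingers": [1, 1, 1, 1]
}}

```text
time: 14.85
position: [0.5276, -0.2222, 0.0842]
tool_rot: [-0.408, -3.115, -0.0]
ft_force: [0.3, 0.2, -2.3]
grip_width: 0.361
grip_force: 25.0
```

>>> {"fn": "apply_moves", "kwargs": {
  "dp": [
    [0, 0, 0.0015],
    [0, 0, 0.0015],
    [0, 0, 0],
    [0, 0, 0]
  ],
  "twist": [
    [0, 0, 0],
    [0, 0, 0],
    [0, 0, 0],
    [0, 0, 0]
  ],
  "fingers": [1, 1, 1, 1]
}}

```text
time: 15.25
position: [0.5275, -0.2222, 0.0812]
tool_rot: [-0.408, -3.115, -0.0]
ft_force: [-0.8, 0.4, -2.6]
grip_width: 0.359
grip_force: 25.0
```

>>> {"fn": "apply_moves", "kwargs": {
  "dp": [
    [0, 0, 0.001],
    [0, 0, 0.001],
    [0, 0, 0],
    [0, 0, 0]
  ],
  "twist": [
    [0, 0, 0],
    [0, 0, 0],
    [0, 0, 0],
    [0, 0, 0]
  ],
  "fingers": [1, 1, 1, 1]
}}

```text
time: 15.65
position: [0.5279, -0.2223, 0.0796]
tool_rot: [0.408, 3.114, 0.0]
ft_force: [1.0, -0.8, 0.5]
grip_width: 0.363
grip_force: 25.0
```

It touched at reading 0.0796: the floor now carries the weight, with about 3 N of change. Releasing, rising and moving to canister B.

>>> {"fn": "apply_moves", "kwargs": {
  "dp": [
    [0, 0, 0],
    [0, 0, 0],
    [0, 0, 0],
    [0, 0, 0],
    [0, 0, 0],
    [0, 0, -0.01],
    [0, 0, -0.02],
    [0, 0, -0.03],
    [0, 0, -0.03],
    [0, 0, 0]
  ],
  "twist": [
    [0, 0, 0],
    [0, 0, 0],
    [0, 0, 0],
    [0, 0, 0],
    [0, 0, 0],
    [0, 0, 0],
    [0, 0, 0],
    [0, 0, 0],
    [0, 0, 0],
    [0, 0, 0]
  ],
  "fingers": [0, 0, 0, 0, 0, 0, 0, 0, 0, 0]
}}

```text
time: 16.65
position: [0.5304, -0.2237, 0.1745]
tool_rot: [0.408, 3.106, -0.001]
ft_force: [0.8, 0.5, 0.5]
grip_width: 0.993
grip_force: 0.0
```

Run:
```python
from h import *
st,im=snap("wrist","w8.png");print(st["time"],st["position"],st["grip_width"],st["ft_force"])
u,o=knob(st,im,z=.133,guess=[.528,-.222,.133]);print(u,o[0])
```

```text
16.65 [ 0.53038878 -0.22369512  0.17450681] 0.9930042782240007 [0.75646053 0.53924864 0.51273383]
[277.63388343 217.06567337] (np.float64(1.9863557074483207), array([276.7, 215.3]), [256, 192, 42, 48, 1576], array([ 0.5265, -0.2223,  0.133 ]))
```

>>> {"fn": "apply_moves", "kwargs": {
  "dp": [
    [0.018, 0.03, 0],
    [0.018, 0.034, 0],
    [0.018, 0.034, 0],
    [0.018, 0.034, 0],
    [0.018, 0.034, 0],
    [0.018, 0.034, 0],
    [0, 0, 0],
    [0, 0, 0]
  ],
  "twist": [
    [0, 0, 0],
    [0, 0, 0],
    [0, 0, 0],
    [0, 0, 0],
    [0, 0, 0],
    [0, 0, 0],
    [0, 0, 0],
    [0, 0, 0]
  ],
  "fingers": [0, 0, 0, 0, 0, 0, 0, 0]
}}

```text
time: 17.5
position: [0.4741, -0.0005, 0.1686]
tool_rot: [-0.405, -3.114, 0.001]
ft_force: [-0.6, -0.1, -0.1]
grip_width: 1.001
grip_force: 0.0
```

Run:
```python
from h import *
st,im=snap("wrist","w9.png");print(st["time"],st["position"],st["tool_rot"],st["grip_width"])
u,o=knob(st,im,guess=[.473,-.001,.127]);print(u,*o[:2])
g=im.max(2);v=o[0][1].round().astype(int);print(v,g[v[1]-45:v[1]+40,v[0]].tolist())
x,y,w,h,_=o[0][2]
print("top disc centre est",tf([(x+w/2-.5,y+h-.5)],.127,st)[0]+[.016,0,0])
```

```text
17.5 [ 0.47414006 -0.00054297  0.1686373 ] [-4.04558322e-01 -3.11442656e+00  9.51111657e-04] 1.0007262824698475
[275.35842087 219.74702737] (np.float64(5.823367233951215), array([277.5, 214.3]), [257, 191, 42, 48, 1511], array([0.4693, 0.0016, 0.127 ])) (np.float64(128.6397849258544), array([278.4, 348.4]), [0, 242, 560, 178, 68801], array([ 0.5833, -0.0274,  0.127 ]))
[278 214] [90, 45, 62, 95, 108, 122, 135, 145, 170, 177, 181, 175, 175, 175, 178, 175, 177, 177, 175, 177, 186, 143, 59, 2, 18, 21, 13, 20, 28, 22, 41, 44, 36, 35, 39, 36, 40, 44, 24, 42, 22, 31, 25, 34, 38, 34, 32, 35, 33, 39, 31, 29, 33, 38, 25, 39, 35, 25, 27, 33, 33, 38, 32, 32, 28, 29, 23, 15, 60, 59, 122, 233, 245, 238, 236, 239, 239, 238, 237, 238, 237, 238, 236, 239, 238]
top disc centre est [0.00199535 0.00094655 0.04162384]
```

>>> {"fn": "apply_moves", "kwargs": {
  "dp": [
    [0.002, 0.001, 0.02],
    [0, 0, 0.025],
    [0, 0, 0.02],
    [0, 0, 0.015],
    [0, 0, 0.01],
    [0, 0, 0.006],
    [0, 0, 0.0026],
    [0, 0, 0],
    [0, 0, 0]
  ],
  "twist": [
    [0, 0, 0],
    [0, 0, 0],
    [0, 0, 0],
    [0, 0, 0],
    [0, 0, 0],
    [0, 0, 0],
    [0, 0, 0],
    [0, 0, 0],
    [0, 0, 0]
  ],
  "fingers": [0, 0, 0, 0, 0, 0, 0, 0, 0]
}}

```text
time: 18.45
position: [0.4737, 0.0003, 0.0713]
tool_rot: [0.408, 3.114, 0.001]
ft_force: [0.8, 0.5, 0.3]
grip_width: 1.0
grip_force: 0.0
```

>>> {"fn": "apply_moves", "kwargs": {
  "dp": [
    [0, 0, 0],
    [0, 0, 0],
    [0, 0, 0],
    [0, 0, 0],
    [0, 0, 0],
    [0, 0, 0],
    [0, 0, 0],
    [0, 0, 0],
    [0, 0, 0],
    [0, 0, 0]
  ],
  "twist": [
    [0, 0, 0],
    [0, 0, 0],
    [0, 0, 0],
    [0, 0, 0],
    [0, 0, 0],
    [0, 0, 0],
    [0, 0, 0],
    [0, 0, 0],
    [0, 0, 0],
    [0, 0, 0]
  ],
  "fingers": [1, 1, 1, 1, 1, 1, 1, 1, 1, 1],
  "newtons": 25
}}

```text
time: 19.45
position: [0.4731, 0.0005, 0.0706]
tool_rot: [0.408, 3.115, 0.0]
ft_force: [0.4, 1.3, -0.1]
grip_width: 0.36
grip_force: 25.0
```

>>> {"fn": "apply_moves", "kwargs": {
  "dp": [
    [0, 0, -0.003],
    [0, 0, -0.006],
    [0, 0, -0.006],
    [0, 0, 0],
    [0, 0, 0],
    [0, 0, 0]
  ],
  "twist": [
    [0, 0, 0],
    [0, 0, 0],
    [0, 0, 0],
    [0, 0, 0],
    [0, 0, 0],
    [0, 0, 0]
  ],
  "fingers": [1, 1, 1, 1, 1, 1]
}}

```text
time: 20.05
position: [0.4729, 0.0003, 0.0855]
tool_rot: [-0.409, -3.115, -0.0]
ft_force: [-0.5, 0.6, -3.1]
grip_width: 0.36
grip_force: 25.0
```

Run:
```python
from h import *
m,e=weigh(30);s=ctrl.get_state();print(m,e,"g",-m[2]/9.81*1000,s["time"],s["position"],s["grip_width"])
```

```text
[-7.98856160e-04  2.60782202e-02 -2.87966991e+00] [0.10417047 0.09743566 0.08525739] g 293.54433294428736 21.55 [4.73122509e-01 3.50127687e-04 8.56570917e-02] 0.3602125615261915
```

Canister B reads about 293 g, which is inside the ±40 g band and nominally under 300 g, so it goes into the free caddy cup 0. I'll route around the placed canister.

>>> {"fn": "apply_moves", "kwargs": {
  "dp": [
    [0, 0, -0.02],
    [0, 0, -0.02],
    [0, 0, -0.017],
    [-0.03, -0.021, 0],
    [-0.031, -0.022, 0],
    [-0.031, -0.022, 0],
    [-0.031, -0.022, 0],
    [-0.03, -0.021, 0],
    [-0.03, -0.021, 0],
    [-0.03, -0.021, 0]
  ],
  "twist": [
    [0, 0, 0],
    [0, 0, 0],
    [0, 0, 0],
    [0, 0, 0],
    [0, 0, 0],
    [0, 0, 0],
    [0, 0, 0],
    [0, 0, 0],
    [0, 0, 0],
    [0, 0, 0]
  ],
  "fingers": [1, 1, 1, 1, 1, 1, 1, 1, 1, 1]
}}

```text
time: 22.55
position: [0.6412, -0.2002, 0.1421]
tool_rot: [-0.407, -3.115, -0.0]
ft_force: [-0.6, -0.5, -1.1]
grip_width: 0.362
grip_force: 25.0
```

>>> {"fn": "apply_moves", "kwargs": {
  "dp": [
    [0, 0, 0],
    [-0.001, -0.03, 0],
    [-0.002, -0.032, 0],
    [-0.002, -0.032, 0],
    [-0.001, -0.032, 0],
    [-0.001, -0.025, 0],
    [0, 0, 0],
    [0, 0, 0],
    [0, 0, 0]
  ],
  "twist": [
    [0, 0, 0],
    [0, 0, 0],
    [0, 0, 0],
    [0, 0, 0],
    [0, 0, 0],
    [0, 0, 0],
    [0, 0, 0],
    [0, 0, 0],
    [0, 0, 0]
  ],
  "fingers": [1, 1, 1, 1, 1, 1, 1, 1, 1]
}}

```text
time: 23.45
position: [0.609, -0.345, 0.1423]
tool_rot: [-0.405, -3.115, -0.003]
ft_force: [0.3, 0.6, -3.6]
grip_width: 0.36
grip_force: 25.0
```

Run:
```python
from h import *
st,im=snap("wrist","w10.png");print(st["time"],st["position"],st["tool_rot"],st["grip_width"])
pc=proj("wrist",[[.5444,-.3315,.05]],st)[0].astype(int);print("cup0 px",pc)
print("fit",ringfit(im,st,(pc[1]-60,pc[1]+45),(pc[0]-52,pc[0]+52)))
g=im.max(2);print(g[pc[1],pc[0]-50:pc[0]+51].tolist());print(g[pc[1]-50:pc[1]+51,pc[0]].tolist())
print(tool(np.array([.5444,-.3315,0])-st["position"],st),tool(np.array([.5432,-.3306,0])-st["position"],st))
```

```text
23.45 [ 0.60897008 -0.34499208  0.14227394] [-4.05071096e-01 -3.11534408e+00 -2.95606255e-03] 0.3603469104006513
cup0 px [272 129]
fit (array([ 0.0659997 , -0.00433642]), np.float64(0.03901748064374316), np.int64(92))
[96, 96, 80, 120, 255, 246, 244, 244, 245, 246, 249, 255, 160, 141, 151, 151, 144, 32, 34, 33, 34, 39, 28, 33, 38, 31, 27, 34, 34, 38, 27, 33, 36, 42, 41, 36, 41, 32, 39, 36, 43, 40, 42, 42, 35, 44, 35, 39, 40, 33, 34, 43, 34, 37, 40, 42, 40, 36, 36, 38, 40, 40, 43, 41, 43, 37, 25, 16, 19, 27, 24, 25, 29, 28, 24, 25, 18, 18, 27, 18, 27, 20, 32, 76, 110, 96, 116, 217, 252, 245, 244, 246, 246, 248, 254, 250, 43, 66, 77, 68, 74]
[190, 188, 223, 252, 248, 246, 246, 245, 244, 247, 245, 178, 63, 75, 83, 74, 28, 19, 18, 25, 5, 19, 10, 29, 15, 19, 23, 28, 6, 21, 33, 39, 41, 43, 40, 34, 40, 37, 35, 42, 37, 37, 36, 40, 36, 35, 37, 45, 46, 48, 34, 37, 34, 41, 46, 39, 43, 43, 41, 34, 36, 47, 32, 39, 41, 38, 39, 36, 47, 36, 44, 32, 37, 42, 41, 41, 33, 35, 42, 40, 41, 39, 31, 50, 125, 156, 148, 130, 182, 248, 251, 246, 244, 243, 244, 251, 222, 124, 83, 92, 91]
[ 0.0658 -0.0037  0.1423] [ 0.0672 -0.0032  0.1423]
```

>>> {"fn": "apply_moves", "kwargs": {
  "dp": [
    [0.02, -0.002, 0],
    [0.025, -0.002, 0],
    [0.022, 0, 0],
    [0, 0, 0.01],
    [0, 0, 0.006],
    [0, 0, 0],
    [0, 0, 0],
    [0, 0, 0]
  ],
  "twist": [
    [0, 0, 0],
    [0, 0, 0],
    [0, 0, 0],
    [0, 0, 0],
    [0, 0, 0],
    [0, 0, 0],
    [0, 0, 0],
    [0, 0, 0]
  ],
  "fingers": [1, 1, 1, 1, 1, 1, 1, 1]
}}

```text
time: 24.3
position: [0.543, -0.3338, 0.1267]
tool_rot: [0.407, 3.115, -0.001]
ft_force: [-0.6, 0.4, -2.7]
grip_width: 0.362
grip_force: 25.0
```

Run:
```python
from h import *
from scipy.optimize import least_squares
st,im=snap("wrist","w11.png");print(st["time"],st["position"],st["tool_rot"])
print("cup",ringfit(im,st,(150,212),(222,330)))
g=im.max(2).astype(int);zf=st["position"][2]-.0676;U=[]
for x in range(258,296,2):
    d=np.where(g[165:195,x]<40)[0]
    if len(d): U.append((x,165+d.max()+.5))
P=tf(U,zf+.005,st);print(len(U),P[:,0].round(4).tolist())
print("body",least_squares(lambda c:np.hypot(*(P[:,:2]-c).T)-.03,[0,0],loss="soft_l1",f_scale=.001).x)
print(195,g[195,225:330:2].tolist(),g[155:190,276].tolist())
```

```text
24.3 [ 0.54302718 -0.33381882  0.12666272] [ 4.07427373e-01  3.11491971e+00 -7.47216883e-04]
cup (array([0.00011696, 0.00199315]), np.float64(0.038771653101024844), np.int64(89))
19 [0.0272, 0.028, 0.028, 0.0288, 0.0296, 0.0296, 0.0304, 0.0304, 0.0304, 0.0304, 0.0304, 0.0304, 0.0304, 0.0304, 0.0296, 0.0288, 0.0289, 0.0281, 0.0273]
body [6.42305324e-04 3.26865090e-05]
195 [105, 101, 103, 104, 97, 159, 145, 145, 149, 139, 70, 77, 77, 82, 82, 89, 92, 90, 93, 107, 70, 70, 44, 42, 20, 34, 18, 17, 28, 57, 78, 78, 89, 117, 111, 110, 111, 109, 110, 114, 113, 118, 0, 90, 118, 228, 226, 240, 247, 93, 110, 107, 84] [192, 197, 177, 146, 144, 150, 147, 148, 136, 228, 252, 249, 246, 244, 242, 245, 251, 230, 112, 0, 15, 0, 83, 102, 103, 97, 98, 98, 101, 99, 99, 105, 102, 104, 105]
```

>>> {"fn": "apply_moves", "kwargs": {
  "dp": [
    [-0.0008, 0.002, 0],
    [0, 0, 0],
    [0, 0, 0.004],
    [0, 0, 0.004],
    [0, 0, 0.004],
    [0, 0, 0.001],
    [0, 0, 0],
    [0, 0, 0]
  ],
  "twist": [
    [0, 0, 0],
    [0, 0, 0],
    [0, 0, 0],
    [0, 0, 0],
    [0, 0, 0],
    [0, 0, 0],
    [0, 0, 0],
    [0, 0, 0]
  ],
  "fingers": [1, 1, 1, 1, 1, 1, 1, 1]
}}

```text
time: 25.15
position: [0.5437, -0.3321, 0.1137]
tool_rot: [0.408, 3.115, -0.0]
ft_force: [0.9, -0.3, -2.7]
grip_width: 0.359
grip_force: 25.0
```

>>> {"fn": "apply_moves", "kwargs": {
  "dp": [
    [0, 0, 0.003],
    [0, 0, 0.003],
    [0, 0, 0.003],
    [0, 0, 0.002],
    [0, 0, 0],
    [0, 0, 0]
  ],
  "twist": [
    [0, 0, 0],
    [0, 0, 0],
    [0, 0, 0],
    [0, 0, 0],
    [0, 0, 0],
    [0, 0, 0]
  ],
  "fingers": [1, 1, 1, 1, 1, 1]
}}

```text
time: 25.75
position: [0.5436, -0.3321, 0.1026]
tool_rot: [-0.409, -3.115, -0.0]
ft_force: [-0.2, 0.3, -3.1]
grip_width: 0.361
grip_force: 25.0
```

>>> {"fn": "apply_moves", "kwargs": {
  "dp": [
    [0, 0, 0.001],
    [0, 0, 0.001],
    [0, 0, 0.001],
    [0, 0, 0],
    [0, 0, 0]
  ],
  "twist": [
    [0, 0, 0],
    [0, 0, 0],
    [0, 0, 0],
    [0, 0, 0],
    [0, 0, 0]
  ],
  "fingers": [1, 1, 1, 1, 1]
}}

```text
time: 26.25
position: [0.5436, -0.332, 0.0996]
tool_rot: [-0.408, -3.115, -0.0]
ft_force: [0.6, 0.1, -3.1]
grip_width: 0.366
grip_force: 25.0
```

>>> {"fn": "apply_moves", "kwargs": {
  "dp": [
    [0, 0, 0.001],
    [0, 0, 0.001],
    [0, 0, 0.001],
    [0, 0, 0],
    [0, 0, 0]
  ],
  "twist": [
    [0, 0, 0],
    [0, 0, 0],
    [0, 0, 0],
    [0, 0, 0],
    [0, 0, 0]
  ],
  "fingers": [1, 1, 1, 1, 1]
}}

```text
time: 26.75
position: [0.5436, -0.3321, 0.0966]
tool_rot: [-0.409, -3.115, -0.0]
ft_force: [-0.9, 0.5, -3.2]
grip_width: 0.363
grip_force: 25.0
```

>>> {"fn": "apply_moves", "kwargs": {
  "dp": [
    [0, 0, 0.001],
    [0, 0, 0.001],
    [0, 0, 0.001],
    [0, 0, 0],
    [0, 0, 0]
  ],
  "twist": [
    [0, 0, 0],
    [0, 0, 0],
    [0, 0, 0],
    [0, 0, 0],
    [0, 0, 0]
  ],
  "fingers": [1, 1, 1, 1, 1]
}}

```text
time: 27.25
position: [0.5435, -0.332, 0.0936]
tool_rot: [-0.409, -3.115, -0.0]
ft_force: [0.4, -0.1, -3.3]
grip_width: 0.361
grip_force: 25.0
```

>>> {"fn": "apply_moves", "kwargs": {
  "dp": [
    [0, 0, 0.001],
    [0, 0, 0.001],
    [0, 0, 0],
    [0, 0, 0]
  ],
  "twist": [
    [0, 0, 0],
    [0, 0, 0],
    [0, 0, 0],
    [0, 0, 0]
  ],
  "fingers": [1, 1, 1, 1]
}}

```text
time: 27.65
position: [0.5436, -0.332, 0.0916]
tool_rot: [-0.408, -3.115, -0.0]
ft_force: [0.3, -0.8, -3.1]
grip_width: 0.361
grip_force: 25.0
```

>>> {"fn": "apply_moves", "kwargs": {
  "dp": [
    [0, 0, 0.001],
    [0, 0, 0.001],
    [0, 0, 0],
    [0, 0, 0]
  ],
  "twist": [
    [0, 0, 0],
    [0, 0, 0],
    [0, 0, 0],
    [0, 0, 0]
  ],
  "fingers": [1, 1, 1, 1]
}}

```text
time: 28.05
position: [0.5436, -0.332, 0.0896]
tool_rot: [-0.408, -3.115, -0.0]
ft_force: [-0.4, -0.8, -3.6]
grip_width: 0.361
grip_force: 25.0
```

>>> {"fn": "apply_moves", "kwargs": {
  "dp": [
    [0, 0, 0.001],
    [0, 0, 0.001],
    [0, 0, 0],
    [0, 0, 0]
  ],
  "twist": [
    [0, 0, 0],
    [0, 0, 0],
    [0, 0, 0],
    [0, 0, 0]
  ],
  "fingers": [1, 1, 1, 1]
}}

```text
time: 28.45
position: [0.5439, -0.3322, 0.0881]
tool_rot: [0.408, 3.114, -0.0]
ft_force: [0.4, 0.1, 0.3]
grip_width: 0.356
grip_force: 25.0
```

Contact: the force rose by 3.4 N and the weight is carried. Releasing and rising clear.

>>> {"fn": "apply_moves", "kwargs": {
  "dp": [
    [0, 0, 0],
    [0, 0, 0],
    [0, 0, 0],
    [0, 0, 0],
    [0, 0, 0],
    [0, 0, 0],
    [0, 0, -0.01],
    [0, 0, -0.03],
    [0, 0, -0.03],
    [0, 0, -0.03]
  ],
  "twist": [
    [0, 0, 0],
    [0, 0, 0],
    [0, 0, 0],
    [0, 0, 0],
    [0, 0, 0],
    [0, 0, 0],
    [0, 0, 0],
    [0, 0, 0],
    [0, 0, 0],
    [0, 0, 0]
  ],
  "fingers": [0, 0, 0, 0, 0, 0, 0, 0, 0, 0]
}}

```text
time: 29.45
position: [0.5435, -0.3322, 0.1896]
tool_rot: [0.409, 3.114, -0.0]
ft_force: [0.6, -0.6, -0.0]
grip_width: 0.998
grip_force: 0.0
```

>>> {"fn": "apply_moves", "kwargs": {
  "dp": [
    [0, 0, -0.02],
    [-0.03, 0.02, 0],
    [-0.035, 0.03, 0],
    [-0.03, 0.03, 0],
    [0, 0, 0],
    [0, 0, 0]
  ],
  "twist": [
    [0, 0, 0],
    [0, 0, 0],
    [0, 0, 0],
    [0, 0, 0],
    [0, 0, 0],
    [0, 0, 0]
  ],
  "fingers": [0, 0, 0, 0, 0, 0]
}}

```text
time: 30.05
position: [0.6568, -0.2782, 0.2074]
tool_rot: [-0.404, -3.115, 0.001]
ft_force: [0.3, -0.8, -0.0]
grip_width: 1.002
grip_force: 0.0
```

Run:
```python
from h import *
st,s=snap("side","s12.png");st,w=snap("wrist","w12.png");print(st["time"],st["position"],st["grip_width"],st["ft_force"])
cv2.imwrite("pics/c12.png",np.hstack([cv2.resize(s[130:400,180:450],(400,400)),cv2.resize(w[:260,:],None,fx=.714,fy=400/260)]))
```

```text
30.1 [ 0.65549567 -0.27998269  0.20792825] 1.004299642201795 [-0.41771082 -0.23745767  0.4685529 ]
```

View pics/c12.png

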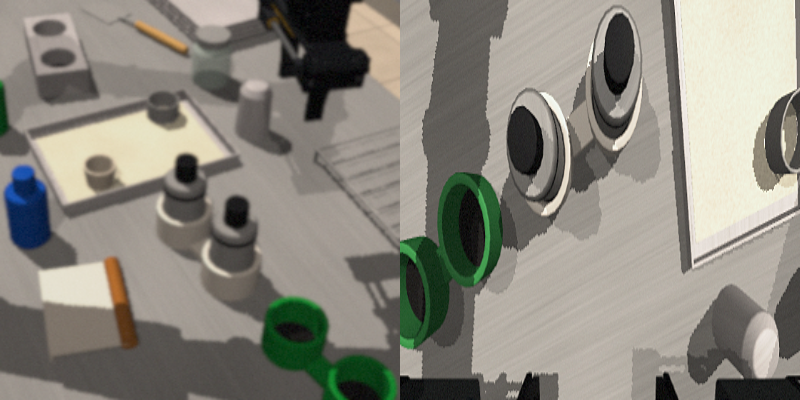

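Both canisters stand upright in the two white cups, the arm is clear, and everything else is undisturbed. Handing in.

```bash
python3 -c "
from bench import ctrl
print(ctrl.close_job())"
```

```text
the job is handed in; nothing more can be done
None
```

Job handed in: canister A (about 247 g) and canister B (about 293 g, inside the ±40 g band) both stand upright on the floors of the white caddy's cups, each set down with about 3 N of contact force and released; the first grasp closed above canister A's knob without moving it, because the fingertips sit about 30 mm higher than the TCP reading implies.

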